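# Hang two slide carriers on the drying hook, the wide one behind the narrow one

### The job

Hang the two empty slide carriers on the hook of the drying stand by their loops: first the wide one, close to the post, and let go of it; then the narrow one right in front of it, so that they hang upright and square across the hook, one close behind the other. Leave the carrier that still holds slides standing where it is.

Things in the scene. Friction and masses are not known exactly. Their poses are not given: they have to be found in the camera images.
- hook (a point): fixed drying stand: dark base 105 x 90 x 10 mm, steel post 14 thick (collar 17), round level arm 10 thick along -x of this point, turned up at its end. It lies on the post's axis at the height of the arm's axis, 125 above the table; the post ends 8 above that. Arm straight to 105 from the point, tip at 115, 18 above the arm's axis. x points from tip to post, z up.
- wide_grip (a point): wide empty steel slide carrier, 0.2 kg: frame 110 mm wide (y), 28 deep (x), 50 high; front and back alike. Above it a closed loop, open along x, 41 wide, 12 deep, from 50 above the underside to a gabled peak at 96; on that a grip tab 12 (x) by 20 (y), to 138. Site: tab centre, 118 above the underside, z up. Hung, it is 28 above the arm's axis; 13 to 34 higher the loop clears tip and arm.
- narrow_grip (a point): narrow empty steel slide carrier, 0.13 kg: frame 64 mm wide (y), 28 deep (x), 50 high; front and back alike. Above it a closed loop, open along x, 41 wide, 12 deep, from 50 above the underside to a gabled peak at 96; on that a grip tab 12 (x) by 20 (y), to 138. Site: tab centre, 118 above the underside, z up. Hung, it is 28 above the arm's axis; 13 to 34 higher the loop clears tip and arm.
- loaded_grip (a point): the steel slide carrier with six slides in it, 78 high: frame 86 mm wide (y), 28 deep (x), 50 high; front and back alike. Above it a closed loop, open along x, 41 wide, 12 deep, from 50 above the underside to a gabled peak at 96; on that a grip tab 12 (x) by 20 (y), to 138. Site: tab centre, 118 above the underside, z up. To be left alone.
Things that resemble listed ones, but are neither listed nor needed, are in the scene too. Of the things that look like the part that bears hook, the larger one is meant.

How it is judged (in metres and radians):
On the way, in this order (a step that is already met when the one before it is completed fails the run):
1. the wide carrier hangs on the hook close to the post, let go (x of wide_grip in the frame of hook between -0.06 and 0 m and y of wide_grip in the frame of hook between -0.015 and 0.015 m and z of wide_grip in the frame of hook between 0.018 and 0.038 m and angle between wide_grip's own z axis and vertical below 0.2 rad and angle between the x axis of wide_grip and the x axis of hook, either way round below 0.3 rad and distance between the grasp point and wide_grip above 0.045 m), for 0.2 s.
2. the narrow carrier hangs on the hook right in front of the wide one (x of wide_grip in the frame of hook between -0.06 and 0 m and y of wide_grip in the frame of hook between -0.015 and 0.015 m and z of wide_grip in the frame of hook between 0.018 and 0.038 m and angle between each of wide_grip, narrow_grip's own z axis and vertical below 0.2 rad and angle between the x axis of each of wide_grip, narrow_grip and the x axis of hook, either way round below 0.3 rad and x of narrow_grip in the frame of hook between -0.11 and -0.047 m and y of narrow_grip in the frame of hook between -0.015 and 0.015 m and z of narrow_grip in the frame of hook between 0.018 and 0.038 m and horizontal distance between wide_grip and narrow_grip between 0.02 and 0.065 m), for 0.2 s.
At the end, for the whole second after the job is handed in: Both empty carriers hang by their loops (tab centre 18-38 mm above the arm's axis, 15 mm sideways), tilt < 0.2 rad, square within 0.3 rad; wide one within 60 mm of the post's axis, narrow one in front of it, within 110 mm of the post and 65 mm of the wide one; loaded one within 30 mm of its start (all of step 2 and distance of loaded_grip from where it was at the start of the episode below 0.03 m); the robot touches nothing.
It fails at once if the loaded carrier is tipped over or moved by more than 30 mm (distance of loaded_grip from where it was at the start of the episode above 0.03 m or angle between loaded_grip's own z axis and vertical above 0.35 rad).
It also fails if it takes over 59 s, if anything falls off the work surface, if the arm or the gripper's body presses on something with over 40 N, if the wrist force passes 120 N, or if a joint passes its speed limit or range.

### The arm

A 7-joint arm with a two-finger parallel gripper is mounted at the origin on a cart in front of the work surface, level with it; the furniture and walls round the work are solid. World frame = base frame: x ahead of the robot, y to its left, z up, the work surface at z = 0. Lengths are in m, angles in degrees, forces in N, time in s.
With the tool pointing down it reaches from about 0.425 to 0.875 m from the base axis. Payload 4.7 kg.
Tool frame: the origin (TCP) lies at the very end of the fingers, on their centre line; the grasp point (between the pads) lies 19 mm behind it; z points along the fingers, y is the direction in which the jaws open and shut (so a half turn about z gives the same grasp; the last joint's range is limited). The gripper opens to 87 mm and grips with 3 to 60 N. Pads are 19 mm wide; open, the fingers measure 117 mm over their backs; the gripper's body (75 mm by 190 mm) begins 51 mm behind the grasp point.
Start: joints at [-68.176, 18.392, -4.016, 83.108, 1.295, 78.541, -3.26], TCP at [0.233, 0.607, 0.223] pointing down, gripper open.
Joint ranges: [-163.93, 163.93], [-17.29, 119.83], [-79.2, 71.16], [3.27, 140.29], [-89.18, 269.18], [5.43, 117.66], [-154.24, 154.24]. Speed limits (degrees/s): [147.25, 147.25, 180, 180, 180, 180, 180].

### API

Orientations are given as [roll, pitch, yaw] about the fixed x, y, z axes, in that order (R = Rz(yaw) Ry(pitch) Rx(roll)).
In Python, from cell import sensors, imaging, ticket gives the robot as it stands.
- The arm moves only by the tool carry_out, never from a script. Its argument "plan" is a list of rows, each an object of numbers: "fingers": the closure, from -1 (fully open) to 1 (shut); "dx", "dy", "dz": the shift along the tool's x, y, z normalised to -1 to 1, where 1 is 0.03 m; "rx", "ry", "rz": the turn, a rotation vector about the tool's x, y, z normalised to -1 to 1, where 1 is 10 degrees. A call has 1 to 12 rows; each row shifts and turns the commanded pose from where the row before left it, along the tool's axes as they then stand; what a row does not reach is not made up. A row lasts 1/8 s, in which the tool goes at most 62.5 mm and 10.7 degrees, less where a joint would pass 70% of its speed; a pose out of reach is approached as far as the arm can. A call with a number of a shift or a turn outside -1 to 1 is refused whole. A call with a gripper value outside its range is refused whole. The fingers move at their own pace and stop on an object; "force" is the grip in N (left out, the last holds). Time passes only in rows, so rows that do not move let the fingers close. It gives the time, the measured TCP pose, the force and the opening at its end, in the units of the state.
- sensors.get_obs(): the state, without advancing time (a new reading comes with each control period).
- imaging.read_camera(name): name is "scene" or "top" or "wrist"; returns a dict with "color" (384x512x3 uint8, red, green, blue), "mtx" (3x3 intrinsics, pixels), "extrinsics" (4x4, takes a point from world to camera coordinates); the wrist camera has in their place "tool_from_camera" (4x4, takes a point from camera to tool coordinates, whose origin is the TCP and whose axes are the flange's). Camera axes: x right, y down, z forward; pixel columns grow to the right and rows downward; lengths in m; the calibration is good to about 2 mm. A picture is of the moment at which its call begins: read the wrist's pose just before it. There is no depth.
- ticket.sign_off(): hands the job in, once; it reports no verdict.
The state is a dict: "time_s": time; "qpos": joint angles; "joint_velocities": joint speeds; "effort": joint torques, N m; "tool_pos": TCP position; "tool_rot": TCP orientation; "force": force on the tool from outside, world axes, zero at the start; "wrist_torque": the same for the moment, N m; "grip_width": finger opening in m.
Only numpy, scipy, OpenCV 4.12 (cv2) and the standard library are available. Lean on these libraries where they do the work, as an engineer would, in place of code of your own. Each camera call takes 0.05 s, during which the arm holds its last target.

## Working session

There is one attempt and no reset: what is moved stays moved. The work goes in short steps, Python scripts to look and compute and a tool call to move; the robot and the scene stay as the last step left them, time stands still between calls to the robot, and variables do not carry over. Pictures are saved under pics/ and viewed, and the job is handed in when it is done.

Besides the shell and the picture viewer there is one more tool, called after ">>>" in YAML: its name, and indented under it one key for each argument. carry_out: Moves the arm, as the interface text tells. Scaled input: -1 to 1 covers 0.03 m each way for a shift and 10 degrees each way for a turn. Its arguments: {"type":"object","properties":{"plan":{"type":"array"},"force":{"type":"number"}},"required":["plan"]}

```bash
ls; mkdir -p pics; python3 - <<'E'
from cell import sensors, imaging, ticket
import cv2, numpy as np
o=sensors.get_obs()
for k,v in o.items(): print(k,np.round(v,4))
for n in ["scene","top","wrist"]:
    c=imaging.read_camera(n)
    cv2.imwrite(f"pics/{n}0.png",c["color"][:,:,::-1])
    np.savez(f"{n}_cal.npz",**{k:v for k,v in c.items() if k!="color"})
    print(n,c["mtx"].round(1).tolist(),np.round(c.get("extrinsics",c.get("tool_from_camera")),3).tolist())
E
```

```text
pics
time_s 0.0
qpos [-68.1756  18.4371  -4.0169  83.1743   1.2945  78.54    -3.2585]
joint_velocities [ 0.0829  0.0504  0.0729  0.0685  0.0479 -0.0034 -0.0026]
effort [ 1.00000e-04 -4.91287e+01 -4.04100e-01 -3.12525e+01 -6.40000e-02
  4.35000e-02  2.00000e-04]
tool_pos [0.2329 0.6062 0.2215]
tool_rot [-1.798938e+02  4.800000e-03  1.589880e+02]
force [ 0.2921 -0.4917  0.2518]
wrist_torque [0.0086 0.0214 0.0007]
grip_width 0.0867
scene [[449.0, 0.0, 254.6], [0.0, 449.0, 192.6], [0.0, 0.0, 1.0]] [[0.76, -0.65, 0.017, -0.321], [-0.446, -0.54, -0.714, 0.285], [0.473, 0.535, -0.7, 0.89], [0.0, 0.0, 0.0, 1.0]]
top [[392.8, 0.0, 262.5], [0.0, 392.8, 191.2], [0.0, 0.0, 1.0]] [[0.01, -1.0, 0.004, 0.056], [-0.993, -0.011, -0.118, 0.489], [0.118, -0.003, -0.993, 1.084], [0.0, 0.0, 0.0, 1.0]]
wrist [[310.5, 0.0, 255.3], [0.0, 310.5, 193.3], [0.0, 0.0, 1.0]] [[0.001, -0.964, -0.267, 0.074], [1.0, 0.0, 0.001, -0.0], [-0.001, -0.267, 0.964, -0.161], [0.0, 0.0, 0.0, 1.0]]
```

View pics/scene0.png

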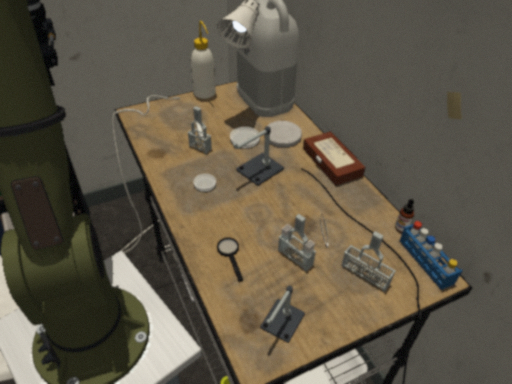

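View pics/top0.png

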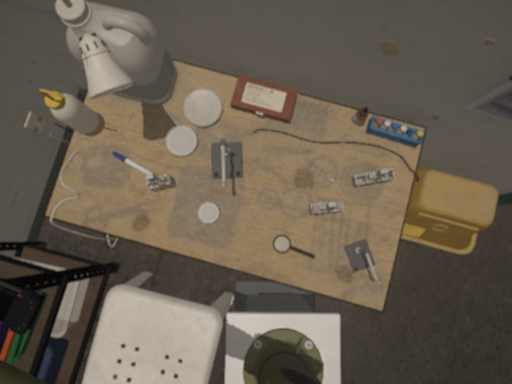

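View pics/wrist0.png

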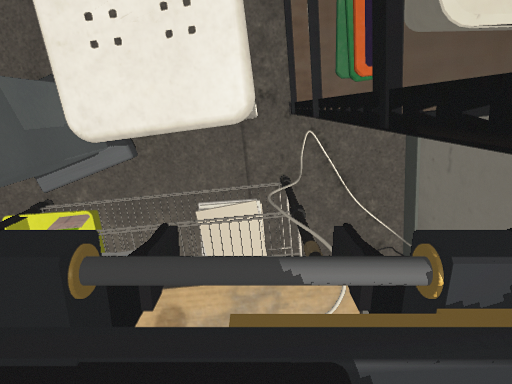

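```bash
python3 - <<'E'
import cv2,numpy as np
t=cv2.imread("pics/top0.png"); s=cv2.imread("pics/scene0.png")
def crop(im,x0,y0,x1,y1,k): return cv2.resize(im[y0:y1,x0:x1],None,fx=k,fy=k,interpolation=cv2.INTER_CUBIC)
cv2.imwrite("pics/t_a.png",crop(t,290,150,420,300,4))
cv2.imwrite("pics/t_b.png",crop(t,100,110,260,240,4))
cv2.imwrite("pics/s_a.png",crop(s,220,190,420,360,4)[:600])
cv2.imwrite("pics/s_b.png",crop(s,160,80,320,220,4))
E
```

```text
(no output)
```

View pics/t_a.png

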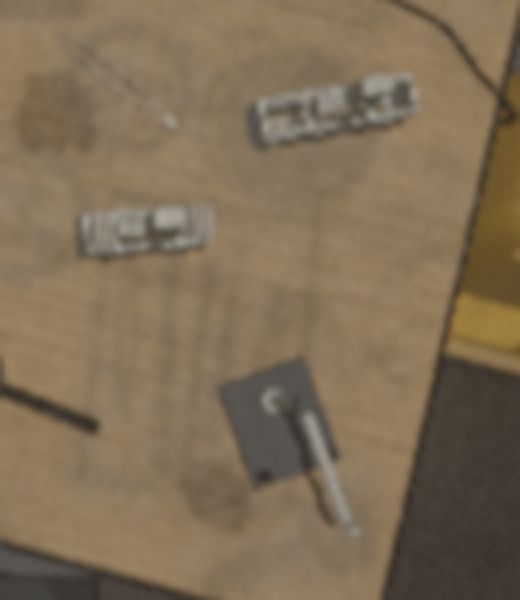

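View pics/t_b.png

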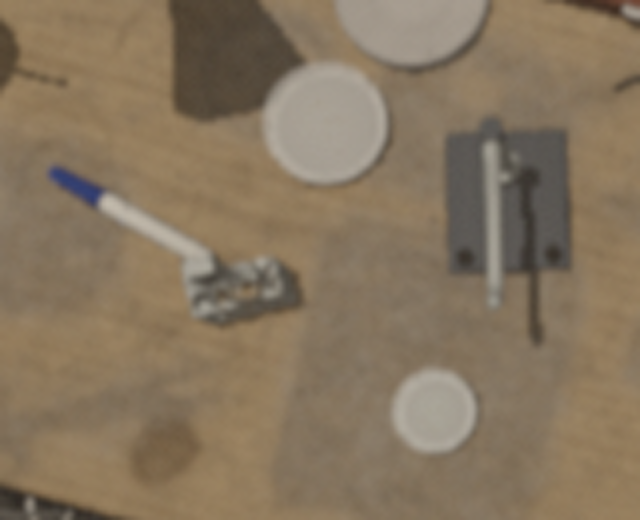

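View pics/s_a.png

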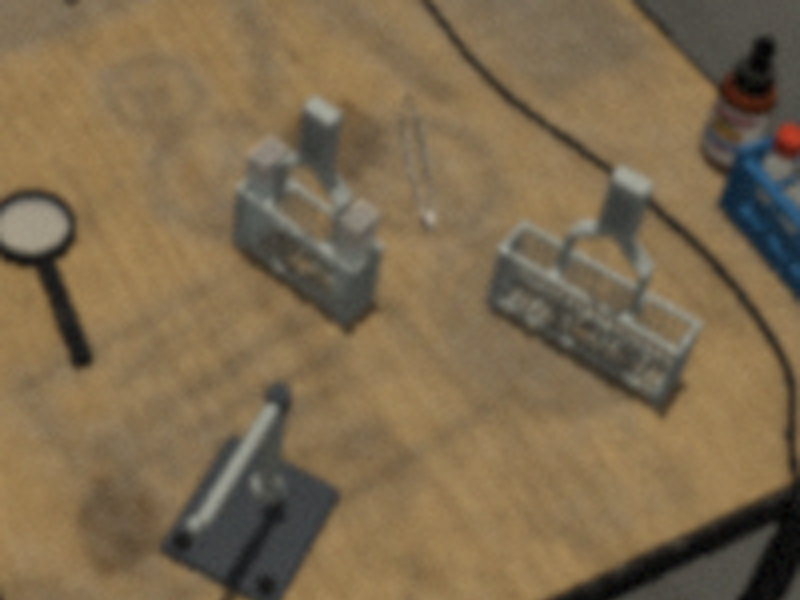

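View pics/s_b.png

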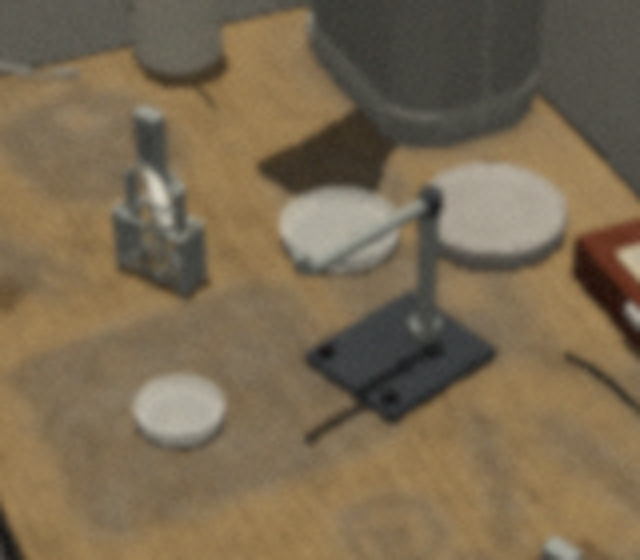

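```bash
cat > h.py <<'E'
import numpy as np, cv2
C={n:dict(np.load(f"{n}_cal.npz")) for n in("scene","top")}
def proj(n,P):
    P=np.atleast_2d(P);c=C[n];q=P@c["extrinsics"][:3,:3].T+c["extrinsics"][:3,3]
    p=q@c["mtx"].T;return p[:,:2]/p[:,2:]
def plane(n,uv,z):
    c=C[n];R=c["extrinsics"][:3,:3];t=c["extrinsics"][:3,3]
    d=R.T@np.linalg.inv(c["mtx"])@np.array([*uv,1.]);o=-R.T@t
    return o+d*(z-o[2])/d[2]
def box(w,d,z0,z1,cx=0,cy=0):
    p=np.array([[x,y,z] for z in(z0,z1) for x,y in((-d/2,-w/2),(-d/2,w/2),(d/2,w/2),(d/2,-w/2))])+[cx,cy,0]
    e=[(0,1),(1,2),(2,3),(3,0),(4,5),(5,6),(6,7),(7,4),(0,4),(1,5),(2,6),(3,7)]
    return [(p[a],p[b]) for a,b in e]
def carrier(w): return box(w,.028,0,.05)+box(.02,.012,.098,.138)+box(.041,.012,.05,.08)
def stand():
    L=box(.014,.014,.01,.133)
    L+=[(np.array([0,0,.125]),np.array([-.105,0,.125])),(np.array([-.105,0,.125]),np.array([-.115,0,.143]))]
    return L
def draw(n,im,segs,x,y,yaw,k,x0,y0,col):
    c,s=np.cos(yaw),np.sin(yaw);R=np.array([[c,-s,0],[s,c,0],[0,0,1]])
    for a,b in segs:
        p=proj(n,np.array([R@a,R@b])+[x,y,0])
        p=((p-[x0,y0]+.5)*k-.5)
        cv2.line(im,tuple(int(v*16) for v in p[0]),tuple(int(v*16) for v in p[1]),col,1,cv2.LINE_AA,4)
def crop(im,x0,y0,x1,y1,k): return cv2.resize(im[y0:y1,x0:x1],None,fx=k,fy=k,interpolation=cv2.INTER_CUBIC)
E
python3 - <<'E'
from h import *
def pt(n,u,v,z):print(n,u,v,plane(n,(u,v),z).round(4))
# narrow tab top
pt("top",100+200/4,110+262/4,.138); pt("scene",160+150/4,80+112/4,.138)
# wide tab top
pt("scene",220+632/4,190+178/4,.138); pt("scene",220+322/4,190+107/4,.138)
# hook: post top & tip
pt("top",100+490/4,110+125/4,.133); pt("top",100+494/4,110+300/4,.143)
pt("scene",160+432/4,80+190/4,.133); pt("scene",160+300/4,80+262/4,.143)
# wide frame corners from top z=.05
for u,v in((252,100),(405,72),(420,110),(262,145)): pt("top",290+u/4,150+v/4,.05)
for u,v in((80,212),(210,205),(212,243),(82,255)): pt("top",290+u/4,150+v/4,.05)
# base corners of stands
for u,v in((447,130),(568,130),(570,270),(447,270)): pt("top",100+u/4,110+v/4,.01)
for u,v in((220,388),(302,358),(338,456),(256,488)): pt("top",290+u/4,150+v/4,.01)
E
```

```text
top 150.0 175.5 [0.5127 0.3501 0.138 ]
scene 197.5 108.0 [0.5131 0.3491 0.138 ]
scene 378.0 234.5 [ 0.533  -0.2522  0.138 ]
scene 300.5 216.75 [ 0.4461 -0.1167  0.138 ]
top 222.5 141.25 [0.6058 0.1669 0.133 ]
top 223.5 185.0 [0.4895 0.1608 0.143 ]
scene 268.0 127.5 [0.6074 0.1659 0.133 ]
scene 235.0 145.5 [0.4858 0.152  0.143 ]
top 353.0 175.0 [ 0.5341 -0.1914  0.05  ]
top 391.25 168.0 [ 0.5551 -0.299   0.05  ]
top 395.0 177.5 [ 0.5283 -0.3087  0.05  ]
top 355.5 186.25 [ 0.5024 -0.1978  0.05  ]
top 310.0 203.0 [ 0.4542 -0.0708  0.05  ]
top 342.5 201.25 [ 0.4601 -0.161   0.05  ]
top 343.0 210.75 [ 0.4337 -0.162   0.05  ]
top 310.5 213.75 [ 0.4244 -0.0721  0.05  ]
top 211.75 142.5 [0.6322 0.2109 0.01  ]
top 242.0 142.5 [0.6332 0.1224 0.01  ]
top 242.5 177.5 [0.5298 0.1193 0.01  ]
top 211.75 177.5 [0.5288 0.2082 0.01  ]
top 345.0 247.0 [ 0.3336 -0.1746  0.01  ]
top 365.5 239.5 [ 0.3553 -0.2333  0.01  ]
top 374.5 264.0 [ 0.2869 -0.2573  0.01  ]
top 354.0 272.0 [ 0.2642 -0.199   0.01  ]
```

```bash
cat > ov.py <<'E'
from h import *
import sys
t=cv2.imread("pics/top0.png"); s=cv2.imread("pics/scene0.png")
P={"W":(carrier(.110),.533,-.2522,12.2),"N":(carrier(.064),.513,.3495,12),"H":(stand(),.6065,.1664,1.5)}
for a in sys.argv[1:]:
    k,x,y,w=a.split(",");P[k]=(P[k][0],float(x),float(y),float(w))
out=[]
for k,(sg,x,y,yaw) in P.items():
    row=[]
    for n,im in(("top",t),("scene",s)):
        c=proj(n,[x,y,.07])[0]
        if k=="H": c=proj(n,[x-.05,y,.07])[0]
        x0,y0=int(c[0])-32,int(c[1])-32
        cr=crop(im,x0,y0,x0+64,y0+64,6);row.append(cr.copy())
        draw(n,cr,sg,x,y,np.radians(yaw),6,x0,y0,(0,0,255));row.append(cr)
    out.append(row)
    cv2.imwrite(f"pics/ov_{k}.png",np.vstack([np.hstack(row[:2]),np.hstack(row[2:])])[:, :])
E
python3 ov.py; python3 -c "
from h import *
print(proj('scene',np.array([plane('top',(113,153),.006),plane('top',(150,175),.006)])))"
for k in W N H; do python3 -c "
import cv2;i=cv2.imread('pics/ov_$k.png');cv2.imwrite('pics/ovs_$k.png',cv2.resize(i,(600,600)))"; done
```

```text
[[195.1137208  112.82320965]
 [199.02191051 136.94690645]]
```

View pics/ovs_W.png

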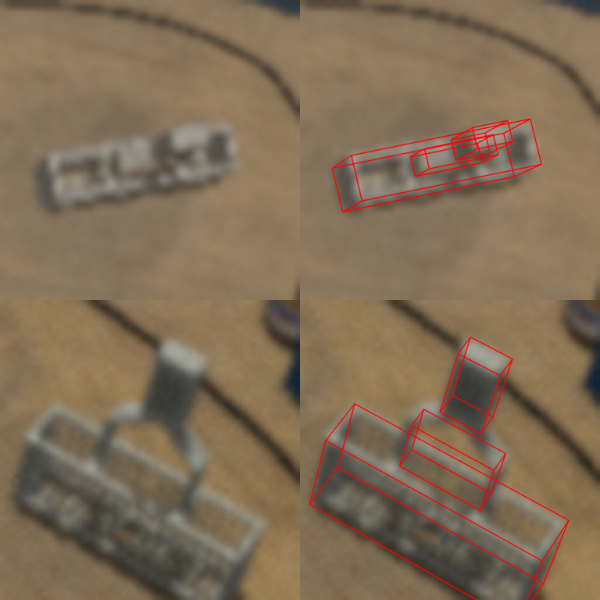

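View pics/ovs_N.png

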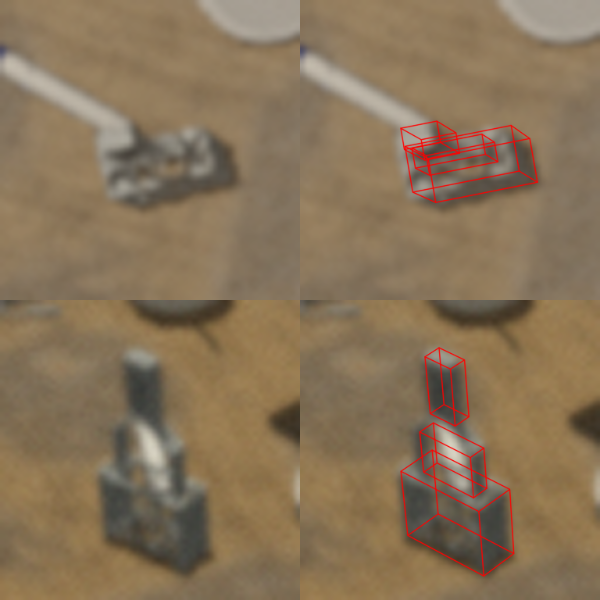

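View pics/ovs_H.png

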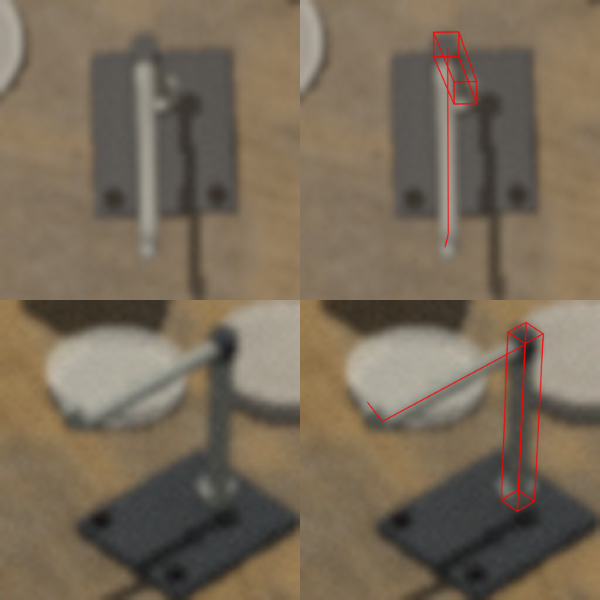

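```bash
python3 - <<'E'
from h import *
def tri(a,b):
    P=[C[n]["mtx"]@C[n]["extrinsics"][:3] for n in("top","scene")]
    X=cv2.triangulatePoints(P[0],P[1],np.array(a,float).reshape(2,1),np.array(b,float).reshape(2,1));return (X[:3]/X[3]).ravel().round(3)
print("lamp front",tri((105,95),(238,45)), "lampneck",tri((92,40),(248,5)))
print("jug base near",plane("scene",(268,113),0),plane("scene",(240,100),0),plane("top",(150,102),0.02),plane("top",(172,75),.1))
print("bottle base",plane("scene",(205,98),0),"cap",tri((47,97),(202,42)))
print("dish",plane("top",(208,212),.01))
E
```

```text
lamp front [0.706 0.431 0.228] lampneck [0.773 0.439 0.325]
jug base near [0.78505888 0.35718511 0.        ] [0.76286654 0.47320286 0.        ] [0.74907757 0.39360237 0.02      ] [0.79830059 0.31299043 0.1       ]
bottle base [0.67922214 0.55674104 0.        ] cap [0.712 0.609 0.169]
dish [0.42883285 0.21638964 0.01      ]
```

>>> carry_out:
  plan:
    - {"rz":-0.7,"dz":-0.5,"fingers":-1}
    - {"rz":-0.7,"dz":-0.5}
    - {"rz":-0.7,"dz":-0.3}
    - {"dx":-1,"dy":-1}
    - {"dx":-1,"dy":-1}
    - {"dx":-1,"dy":-1}
    - {"dx":-1,"dy":-1}
    - {"dx":-1,"dy":-1}
    - {"dx":-0.7,"dy":-1}
    - {"dx":-0.5,"dy":-1}
    - {"dy":-1}

```text
validation failed for argument at $.pl...
```

>>> carry_out:
  plan:
    - {"fingers":-1,"dx":0,"dy":0,"dz":-0.5,"rx":0,"ry":0,"rz":-0.7}
    - {"fingers":-1,"dx":0,"dy":0,"dz":-0.5,"rx":0,"ry":0,"rz":-0.7}
    - {"fingers":-1,"dx":0,"dy":0,"dz":-0.3,"rx":0,"ry":0,"rz":-0.7}
    - {"fingers":-1,"dx":-1,"dy":-1,"dz":0,"rx":0,"ry":0,"rz":0}
    - {"fingers":-1,"dx":-1,"dy":-1,"dz":0,"rx":0,"ry":0,"rz":0}
    - {"fingers":-1,"dx":-1,"dy":-1,"dz":0,"rx":0,"ry":0,"rz":0}
  force: 20

```text
time_s: 0.9
tool_pos: [0.3239, 0.5156, 0.2612]
tool_rot: [-180.0, -0.0, 180.0]
force: [-0.4, -0.5, 0.5]
grip_width: 0.0871
```

>>> carry_out:
  plan:
    - {"fingers":-1,"dx":-0.6,"dy":-1,"dz":0,"rx":0,"ry":0,"rz":0}
    - {"fingers":-1,"dx":-0.6,"dy":-1,"dz":0,"rx":0,"ry":0,"rz":0}
    - {"fingers":-1,"dx":-0.6,"dy":-1,"dz":0,"rx":0,"ry":0,"rz":0}
    - {"fingers":-1,"dx":-0.6,"dy":-1,"dz":0,"rx":0,"ry":0,"rz":0}
    - {"fingers":-1,"dx":-0.6,"dy":-1,"dz":0,"rx":0,"ry":0,"rz":0}
    - {"fingers":-1,"dx":-0.6,"dy":-1,"dz":0,"rx":0,"ry":0,"rz":0}
    - {"fingers":-1,"dx":-0.6,"dy":-1,"dz":0,"rx":0,"ry":0,"rz":0}
    - {"fingers":-1,"dx":-0.5,"dy":-1,"dz":0,"rx":0,"ry":0,"rz":0}
    - {"fingers":-1,"dx":-0.5,"dy":-1,"dz":0,"rx":0,"ry":0,"rz":0}
    - {"fingers":-1,"dx":-0.5,"dy":-1,"dz":0,"rx":0,"ry":0,"rz":0}
    - {"fingers":-1,"dx":-0.5,"dy":-1,"dz":0,"rx":0,"ry":0,"rz":0}
    - {"fingers":-1,"dx":-0.5,"dy":-1,"dz":0,"rx":0,"ry":0,"rz":0}

```text
time_s: 2.4
tool_pos: [0.5242, 0.1556, 0.2613]
tool_rot: [-180.0, -0.0, 180.0]
force: [0.2, 0.6, 0.4]
grip_width: 0.0869
```

>>> carry_out:
  plan:
    - {"fingers":-1,"dx":0,"dy":-1,"dz":0,"rx":0,"ry":0,"rz":0}
    - {"fingers":-1,"dx":0,"dy":-1,"dz":0,"rx":0,"ry":0,"rz":0}
    - {"fingers":-1,"dx":0,"dy":-1,"dz":0,"rx":0,"ry":0,"rz":0}
    - {"fingers":-1,"dx":0,"dy":-1,"dz":0,"rx":0,"ry":0,"rz":0}
    - {"fingers":-1,"dx":0,"dy":-1,"dz":0,"rx":0,"ry":0,"rz":0}
    - {"fingers":-1,"dx":0,"dy":-1,"dz":0,"rx":0,"ry":0,"rz":0}
    - {"fingers":-1,"dx":0,"dy":-1,"dz":0,"rx":0,"ry":0,"rz":0}
    - {"fingers":-1,"dx":0,"dy":-1,"dz":0,"rx":0,"ry":0,"rz":0}
    - {"fingers":-1,"dx":0,"dy":-1,"dz":0,"rx":0,"ry":0,"rz":0}
    - {"fingers":-1,"dx":0,"dy":-1,"dz":0,"rx":0,"ry":0,"rz":0}
    - {"fingers":-1,"dx":0,"dy":-1,"dz":0,"rx":0,"ry":0,"rz":0}
    - {"fingers":-1,"dx":0,"dy":-1,"dz":0,"rx":0,"ry":0,"rz":0}

```text
time_s: 3.9
tool_pos: [0.5237, -0.2041, 0.2613]
tool_rot: [180.0, -0.0, 180.0]
force: [0.7, -0.3, 0.2]
grip_width: 0.0873
```

```bash
cat > wr.py <<'E'
from h import *
import sys
from scipy.spatial.transform import Rotation as Ro
from cell import sensors, imaging
o=sensors.get_obs();c=imaging.read_camera("wrist")
im=c["color"][:,:,::-1].copy()
T=np.eye(4);T[:3,:3]=Ro.from_euler("xyz",o["tool_rot"],degrees=True).as_matrix();T[:3,3]=o["tool_pos"]
E=np.linalg.inv(T@c["tool_from_camera"])
C["wrist"]=dict(mtx=c["mtx"],extrinsics=E)
np.savez("wrist_last.npz",mtx=c["mtx"],extrinsics=E)
name=sys.argv[1]
cv2.imwrite(f"pics/{name}_raw.png",im)
big=cv2.resize(im,None,fx=1.5,fy=1.5,interpolation=cv2.INTER_CUBIC)
for a in sys.argv[2:]:
    k,x,y,w=a.split(",");sg=dict(W=carrier(.11),N=carrier(.064),H=stand())[k]
    draw("wrist",big,sg,float(x),float(y),np.radians(float(w)),1.5,0,0,(0,0,255))
cv2.imwrite(f"pics/{name}.png",big)
print(o["time_s"],np.round(o["tool_pos"],4),np.round(o["tool_rot"],2),np.round(o["force"],2),o["grip_width"])
E
python3 wr.py w1 W,0.533,-0.2522,12.2
```

```text
3.9 [ 0.5237 -0.2041  0.2613] [ 1.7998e+02 -1.0000e-02  1.8000e+02] [ 0.74 -0.27  0.25] 0.08729719797481049
```

View pics/w1.png

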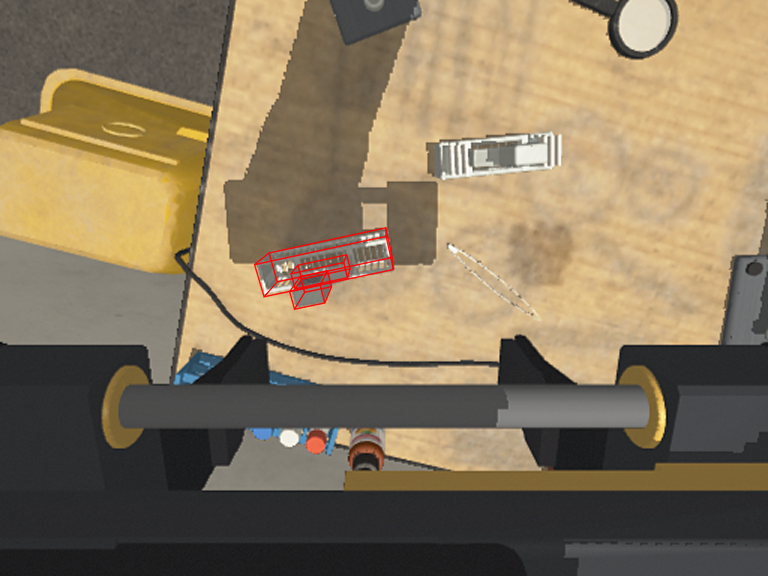

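```bash
python3 - <<'E'
from h import *
C["wrist"]=dict(np.load("wrist_last.npz"))
im=cv2.imread("pics/w1_raw.png")
a=crop(im,150,130,290,220,5);b=a.copy()
draw("wrist",b,carrier(.11),.533,-.2522,np.radians(12.2),5,150,130,(0,0,255))
cv2.imwrite("pics/w1c.png",cv2.resize(np.vstack([a,b]),None,fx=.66,fy=.66))
E
```

```text
(no output)
```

View pics/w1c.png

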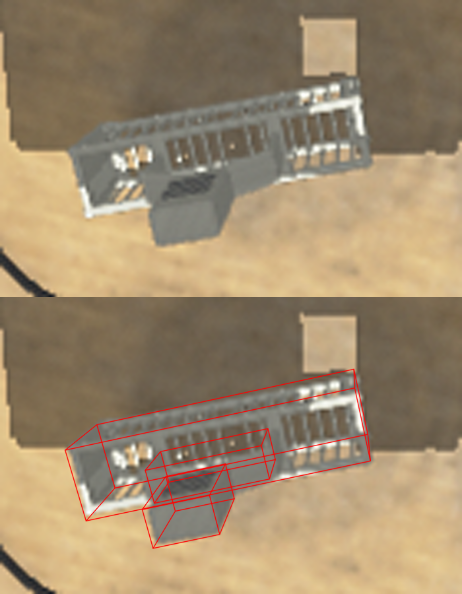

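>>> carry_out:
  plan:
    - {"fingers":-1,"dx":-0.27,"dy":-1,"dz":0,"rx":0,"ry":0,"rz":0}
    - {"fingers":-1,"dx":0,"dy":-0.58,"dz":0,"rx":0,"ry":0,"rz":0}
    - {"fingers":-1,"dx":0,"dy":0,"dz":1,"rx":0,"ry":0,"rz":-0.525}
    - {"fingers":-1,"dx":0,"dy":0,"dz":1,"rx":0,"ry":0,"rz":-0.525}
    - {"fingers":-1,"dx":0,"dy":0,"dz":1,"rx":0,"ry":0,"rz":0}
    - {"fingers":-1,"dx":0,"dy":0,"dz":1,"rx":0,"ry":0,"rz":0}
    - {"fingers":-1,"dx":0,"dy":0,"dz":1,"rx":0,"ry":0,"rz":0}
    - {"fingers":-1,"dx":0,"dy":0,"dz":0.24,"rx":0,"ry":0,"rz":0}
    - {"fingers":-1,"dx":0,"dy":0,"dz":0,"rx":0,"ry":0,"rz":0}

```text
time_s: 5.08
tool_pos: [0.532, -0.2506, 0.1046]
tool_rot: [180.0, -0.0, -169.5]
force: [-0.3, -0.4, 0.1]
grip_width: 0.0873
```

```bash
python3 wr.py w2 W,0.5318,-0.2515,10.5
```

```text
5.075 [ 0.532  -0.2506  0.1046] [ 1.7999e+02 -2.0000e-02 -1.6951e+02] [-0.3  -0.39  0.12] 0.08725368469541349
```

View pics/w2.png

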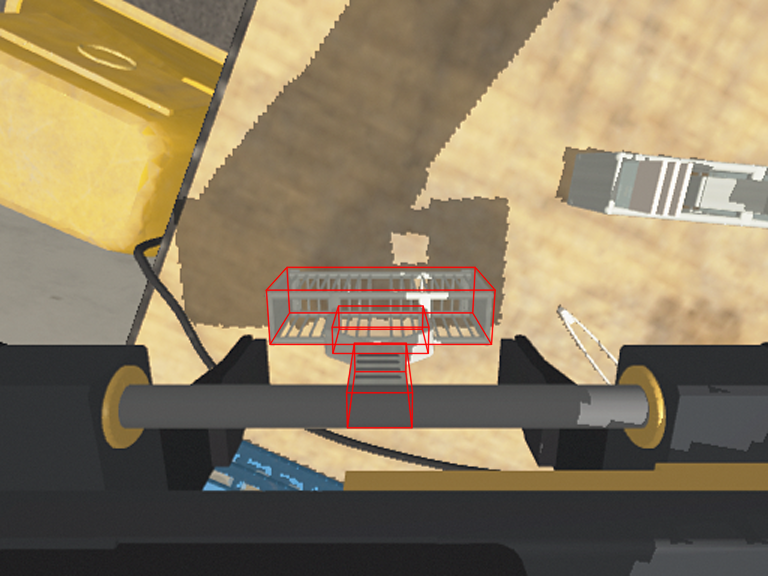

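>>> carry_out:
  plan:
    - {"fingers":1,"dx":0,"dy":0,"dz":0,"rx":0,"ry":0,"rz":0}
    - {"fingers":1,"dx":0,"dy":0,"dz":0,"rx":0,"ry":0,"rz":0}
    - {"fingers":1,"dx":0,"dy":0,"dz":0,"rx":0,"ry":0,"rz":0}
    - {"fingers":1,"dx":0,"dy":0,"dz":0,"rx":0,"ry":0,"rz":0}
    - {"fingers":1,"dx":0,"dy":0,"dz":0,"rx":0,"ry":0,"rz":0}
    - {"fingers":1,"dx":0,"dy":0,"dz":0,"rx":0,"ry":0,"rz":0}
  force: 30

```text
time_s: 5.88
tool_pos: [0.532, -0.2507, 0.1043]
tool_rot: [180.0, 0.0, -169.5]
force: [0.1, 0.3, -0.1]
grip_width: 0.0351
```

>>> carry_out:
  plan:
    - {"fingers":1,"dx":0,"dy":0,"dz":0,"rx":0,"ry":0,"rz":0}
    - {"fingers":1,"dx":0,"dy":0,"dz":0,"rx":0,"ry":0,"rz":0}
    - {"fingers":1,"dx":0,"dy":0,"dz":0,"rx":0,"ry":0,"rz":0}
  force: 30

```text
time_s: 6.25
tool_pos: [0.5319, -0.2508, 0.1042]
tool_rot: [-180.0, -0.0, -169.5]
force: [-0.5, -2.1, -1.0]
grip_width: 0.0197
```

>>> carry_out:
  plan:
    - {"fingers":1,"dx":0,"dy":0,"dz":-0.4,"rx":0,"ry":0,"rz":0}
    - {"fingers":1,"dx":0,"dy":0,"dz":-0.8,"rx":0,"ry":0,"rz":0}
    - {"fingers":1,"dx":0,"dy":0,"dz":-1,"rx":0,"ry":0,"rz":0}
    - {"fingers":1,"dx":0,"dy":0,"dz":-1,"rx":0,"ry":0,"rz":0.35}
    - {"fingers":1,"dx":0,"dy":0,"dz":-1,"rx":0,"ry":0,"rz":0.35}
    - {"fingers":1,"dx":0,"dy":0,"dz":-1,"rx":0,"ry":0,"rz":0.35}
    - {"fingers":1,"dx":0,"dy":0.5,"dz":-0.4,"rx":0,"ry":0,"rz":0}
    - {"fingers":1,"dx":0,"dy":0.8,"dz":0,"rx":0,"ry":0,"rz":0}
    - {"fingers":1,"dx":0,"dy":1,"dz":0,"rx":0,"ry":0,"rz":0}
    - {"fingers":1,"dx":0,"dy":1,"dz":0,"rx":0,"ry":0,"rz":0}
    - {"fingers":1,"dx":0,"dy":1,"dz":0,"rx":0,"ry":0,"rz":0}
    - {"fingers":1,"dx":0,"dy":1,"dz":0,"rx":0,"ry":0,"rz":0}

```text
time_s: 7.75
tool_pos: [0.5312, -0.0892, 0.2716]
tool_rot: [180.0, -0.1, -179.9]
force: [-0.2, 0.2, -2.7]
grip_width: 0.0197
```

>>> carry_out:
  plan:
    - {"fingers":1,"dx":0.2,"dy":1,"dz":0,"rx":0,"ry":0,"rz":0}
    - {"fingers":1,"dx":0.4,"dy":1,"dz":0,"rx":0,"ry":0,"rz":0}
    - {"fingers":1,"dx":0.5,"dy":1,"dz":0,"rx":0,"ry":0,"rz":0}
    - {"fingers":1,"dx":0.5,"dy":1,"dz":0,"rx":0,"ry":0,"rz":0}
    - {"fingers":1,"dx":0.5,"dy":1,"dz":0,"rx":0,"ry":0,"rz":0}
    - {"fingers":1,"dx":0.5,"dy":1,"dz":0,"rx":0,"ry":0,"rz":0}
    - {"fingers":1,"dx":0.4,"dy":1,"dz":0,"rx":0,"ry":0,"rz":0}
    - {"fingers":1,"dx":0.3,"dy":0.8,"dz":0,"rx":0,"ry":0,"rz":0}
    - {"fingers":1,"dx":0,"dy":0.4,"dz":0,"rx":0,"ry":0,"rz":0}
    - {"fingers":1,"dx":0,"dy":0,"dz":0,"rx":0,"ry":0,"rz":0}

```text
time_s: 9.0
tool_pos: [0.4328, 0.1548, 0.272]
tool_rot: [-180.0, -0.0, -179.9]
force: [0.1, -1.2, -2.4]
grip_width: 0.0195
```

```bash
python3 wr.py w3 H,0.6065,0.1664,1.5; python3 - <<'E'
from h import *
from cell import imaging
for n in("top","scene"):
    im=imaging.read_camera(n)["color"][:,:,::-1].copy();cv2.imwrite(f"pics/{n}3.png",im)
E
```

```text
9.0 [0.4328 0.1548 0.272 ] [-1.7996e+02 -2.0000e-02 -1.7989e+02] [ 0.08 -1.16 -2.43] 0.019521131001551298
```

View pics/w3.png

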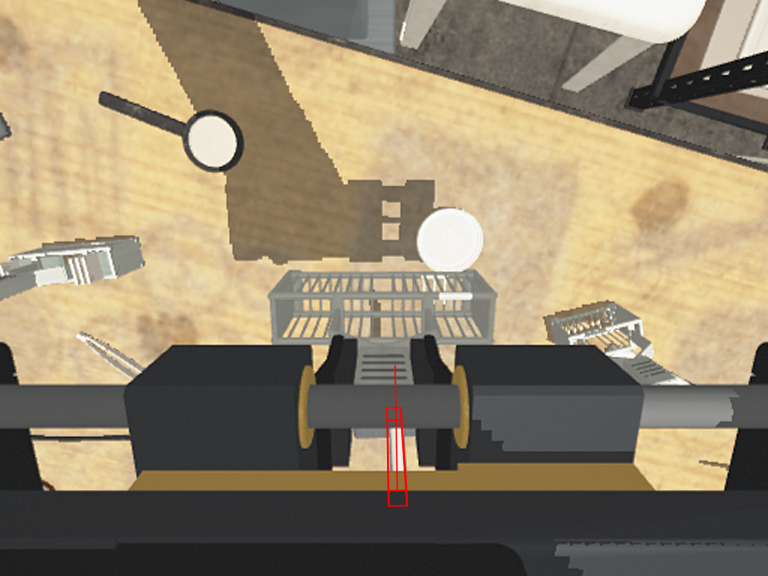

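View pics/scene3.png

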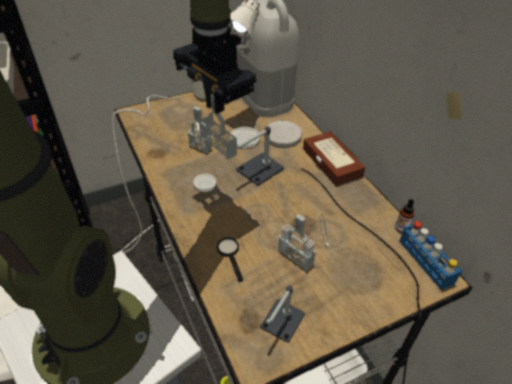

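View pics/top3.png

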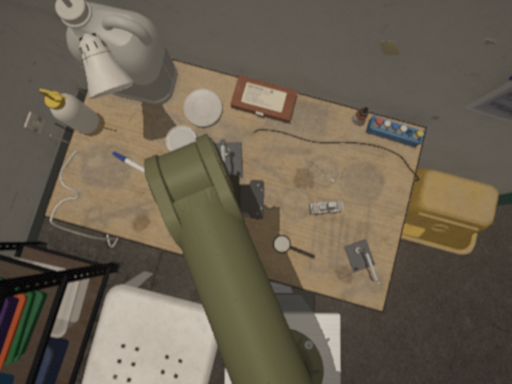

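>>> carry_out:
  plan:
    - {"fingers":1,"dx":0,"dy":0.22,"dz":0.5,"rx":0,"ry":0,"rz":-0.16}
    - {"fingers":1,"dx":0,"dy":0,"dz":1,"rx":0,"ry":0,"rz":0}
    - {"fingers":1,"dx":0,"dy":0,"dz":1,"rx":0,"ry":0,"rz":0}
    - {"fingers":1,"dx":0,"dy":0,"dz":0.8,"rx":0,"ry":0,"rz":0}
    - {"fingers":1,"dx":0,"dy":0,"dz":0.37,"rx":0,"ry":0,"rz":0}
    - {"fingers":1,"dx":0,"dy":0,"dz":0,"rx":0,"ry":0,"rz":0}

```text
time_s: 9.9
tool_pos: [0.4326, 0.1606, 0.1614]
tool_rot: [-180.0, -0.1, -178.4]
force: [0.7, -0.1, -2.2]
grip_width: 0.0198
```

```bash
cat > look.py <<'E'
from h import *
import sys
from cell import imaging
# name, then segs: K,x,y,z,yaw   (z = underside height)
out=[]
o=[]
for n,b in(("scene",(180,70,310,190)),("top",(140,110,270,230))):
    im=imaging.read_camera(n)["color"][:,:,::-1].copy()
    a=crop(im,*b,3);c=crop(im,*b,3)
    for s in sys.argv[2:]:
        k,x,y,z,w=s.split(",");sg=dict(W=carrier(.11),N=carrier(.064),H=stand())[k]
        sg=[(p+[0,0,float(z)],q+[0,0,float(z)]) for p,q in sg]
        draw(n,c,sg,float(x),float(y),np.radians(float(w)),3,b[0],b[1],(0,0,255) if k!="H" else (0,255,0))
    o.append(np.hstack([a,c]))
im=np.vstack(o);
cv2.imwrite(f"pics/{sys.argv[1]}.png",cv2.resize(im,None,fx=.8,fy=.8,interpolation=cv2.INTER_AREA))
E
python3 -c "
from cell import sensors;o=sensors.get_obs();print(o['tool_pos'],o['tool_rot'],o['force'])"
python3 look.py l4 W,0.4328,0.1615,0.058,1.6 H,0.6065,0.1664,0,1.6
```

```text
[0.43262347 0.16061563 0.16142778] [-1.79958325e+02 -8.83790557e-02 -1.78407924e+02] [ 0.74524896 -0.08951517 -2.23126133]
```

View pics/l4.png

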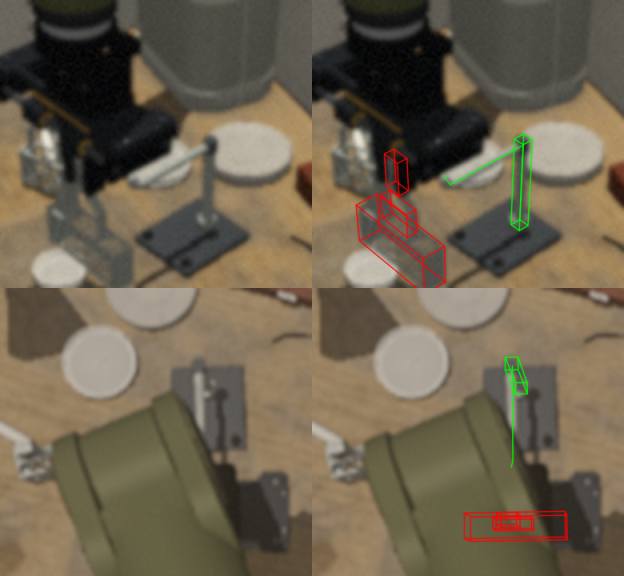

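>>> carry_out:
  plan:
    - {"fingers":1,"dx":-0.5,"dy":0,"dz":0,"rx":0,"ry":0,"rz":0}
    - {"fingers":1,"dx":-0.7,"dy":0,"dz":0,"rx":0,"ry":0,"rz":0}
    - {"fingers":1,"dx":-0.7,"dy":0,"dz":0,"rx":0,"ry":0,"rz":0}
    - {"fingers":1,"dx":-0.7,"dy":0,"dz":0,"rx":0,"ry":0,"rz":0}
    - {"fingers":1,"dx":0,"dy":0,"dz":0,"rx":0,"ry":0,"rz":0}

```text
time_s: 10.62
tool_pos: [0.5135, 0.1628, 0.1628]
tool_rot: [-180.0, 0.1, -178.5]
force: [0.1, 0.3, -2.3]
grip_width: 0.0198
```

```bash
python3 look.py l5 W,0.5105,0.163,0.057,1.6 H,0.6065,0.1664,0,1.6
```

```text
(no output)
```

View pics/l5.png

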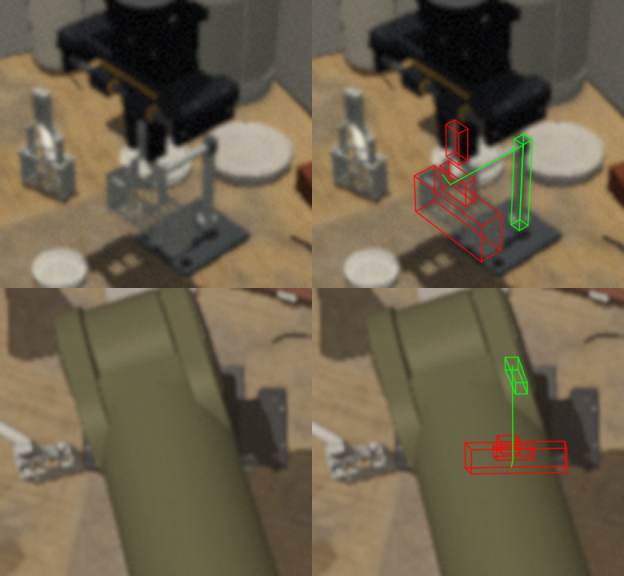

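>>> carry_out:
  plan:
    - {"fingers":1,"dx":-0.65,"dy":0.03,"dz":0,"rx":0,"ry":0,"rz":0}
    - {"fingers":1,"dx":-0.65,"dy":0,"dz":0,"rx":0,"ry":0,"rz":0}
    - {"fingers":1,"dx":-0.63,"dy":0,"dz":0,"rx":0,"ry":0,"rz":0}
    - {"fingers":1,"dx":0,"dy":0,"dz":0.2,"rx":0,"ry":0,"rz":0}
    - {"fingers":1,"dx":0,"dy":0,"dz":0.25,"rx":0,"ry":0,"rz":0}
    - {"fingers":1,"dx":0,"dy":0,"dz":0.2,"rx":0,"ry":0,"rz":0}
    - {"fingers":1,"dx":0,"dy":0,"dz":0.05,"rx":0,"ry":0,"rz":0}
    - {"fingers":1,"dx":0,"dy":0,"dz":0,"rx":0,"ry":0,"rz":0}

```text
time_s: 11.72
tool_pos: [0.5687, 0.1656, 0.1413]
tool_rot: [180.0, -0.0, -178.4]
force: [-0.2, 0.3, -2.7]
grip_width: 0.0195
```

```bash
python3 look.py l6 W,0.5715,0.165,0.037,1.6 H,0.6065,0.1664,0,1.6
```

```text
(no output)
```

View pics/l6.png

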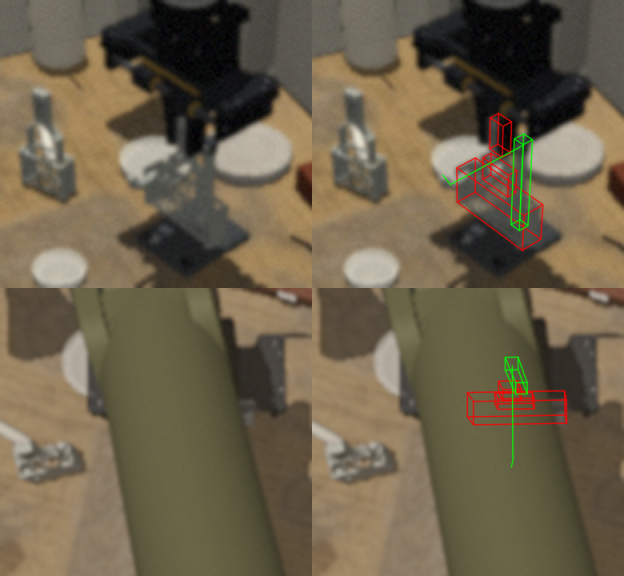

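>>> carry_out:
  plan:
    - {"fingers":1,"dx":0,"dy":0,"dz":0.05,"rx":0,"ry":0,"rz":0}
    - {"fingers":1,"dx":0,"dy":0,"dz":0.03,"rx":0,"ry":0,"rz":0}
    - {"fingers":1,"dx":0,"dy":0,"dz":0,"rx":0,"ry":0,"rz":0}

```text
time_s: 12.2
tool_pos: [0.5691, 0.1655, 0.1392]
tool_rot: [180.0, 0.0, -178.4]
force: [-0.3, -1.0, 0.2]
grip_width: 0.0199
```

>>> carry_out:
  plan:
    - {"fingers":-0.2,"dx":0,"dy":0,"dz":0,"rx":0,"ry":0,"rz":0}
    - {"fingers":-0.2,"dx":0,"dy":0,"dz":0,"rx":0,"ry":0,"rz":0}
    - {"fingers":-0.2,"dx":0,"dy":0,"dz":0,"rx":0,"ry":0,"rz":0}
    - {"fingers":-0.2,"dx":0,"dy":0,"dz":-0.3,"rx":0,"ry":0,"rz":0}
    - {"fingers":-0.2,"dx":0,"dy":0,"dz":-0.8,"rx":0,"ry":0,"rz":0}
    - {"fingers":-0.2,"dx":0,"dy":0,"dz":-1,"rx":0,"ry":0,"rz":0}
    - {"fingers":-0.2,"dx":0,"dy":0,"dz":-1,"rx":0,"ry":0,"rz":0}
    - {"fingers":-0.2,"dx":0,"dy":0,"dz":-0.7,"rx":0,"ry":0,"rz":0}

```text
time_s: 13.2
tool_pos: [0.5695, 0.1657, 0.2554]
tool_rot: [179.9, 0.1, -178.4]
force: [0.9, -0.6, 0.4]
grip_width: 0.0524
```

```bash
python3 look.py l7 W,0.569,0.165,0.035,1.6 H,0.6065,0.1664,0,1.6;python3 wr.py w7 N,0.513,0.3495,10
```

```text
13.3 [0.5705 0.166  0.2564] [ 179.88    0.33 -178.42] [0.16 0.63 0.42] 0.05187994063306467
```

View pics/l7.png

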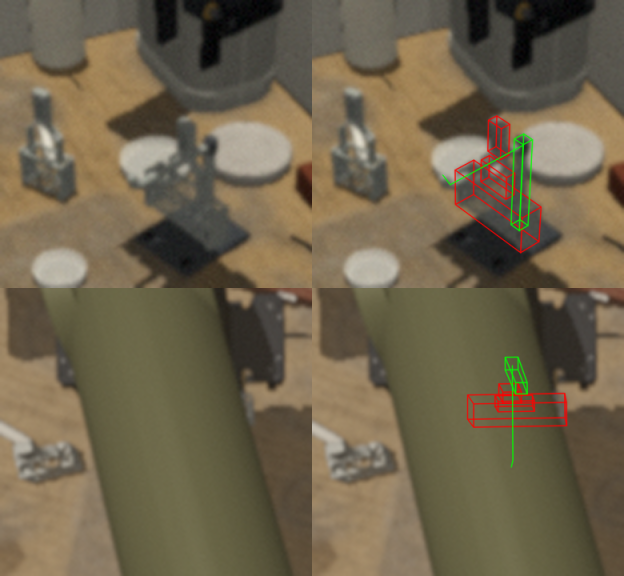

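View pics/w7.png

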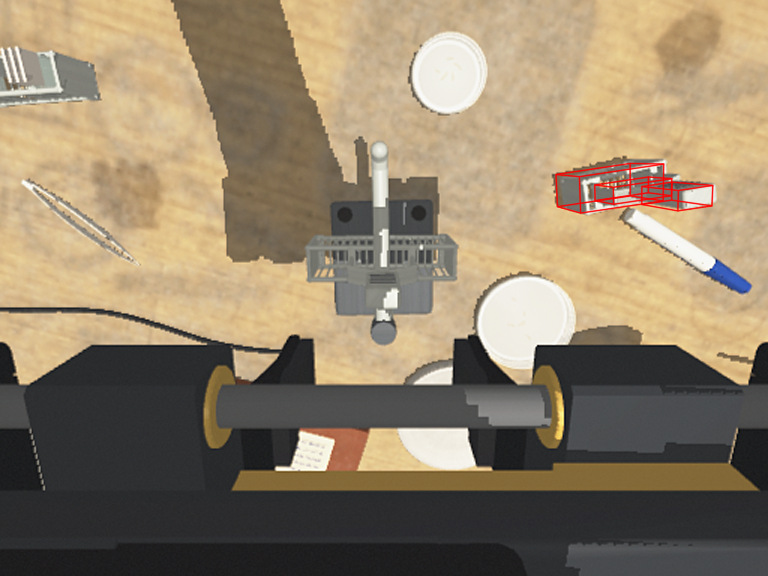

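```bash
python3 - <<'E'
from h import *
C["wrist"]=dict(np.load("wrist_last.npz"))
im=cv2.imread("pics/w7_raw.png")
B=(360,95,490,155)
a=crop(im,*B,6);b=a.copy();c=a.copy()
draw("wrist",b,carrier(.064),.513,.3495,np.radians(10),6,B[0],B[1],(0,0,255))
draw("wrist",c,carrier(.064),.511,.350,np.radians(6),6,B[0],B[1],(0,0,255))
cv2.imwrite("pics/w7c.png",cv2.resize(np.vstack([a,b,c]),None,fx=.55,fy=.55))
B=(190,60,320,240)
a=crop(im,*B,3);b=a.copy()
draw("wrist",b,[(p+[0,0,.035],q+[0,0,.035]) for p,q in carrier(.11)],.570,.165,np.radians(1.6),3,B[0],B[1],(0,0,255))
draw("wrist",b,stand(),.6065,.1664,np.radians(1.6),3,B[0],B[1],(0,255,0))
cv2.imwrite("pics/w7d.png",np.hstack([a,b]))
E
```

```text
(no output)
```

View pics/w7c.png

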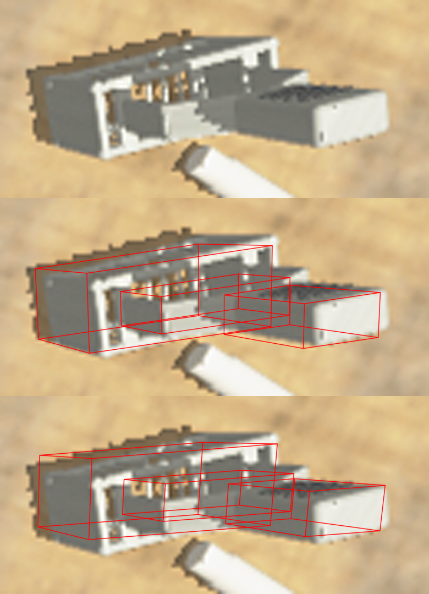

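View pics/w7d.png

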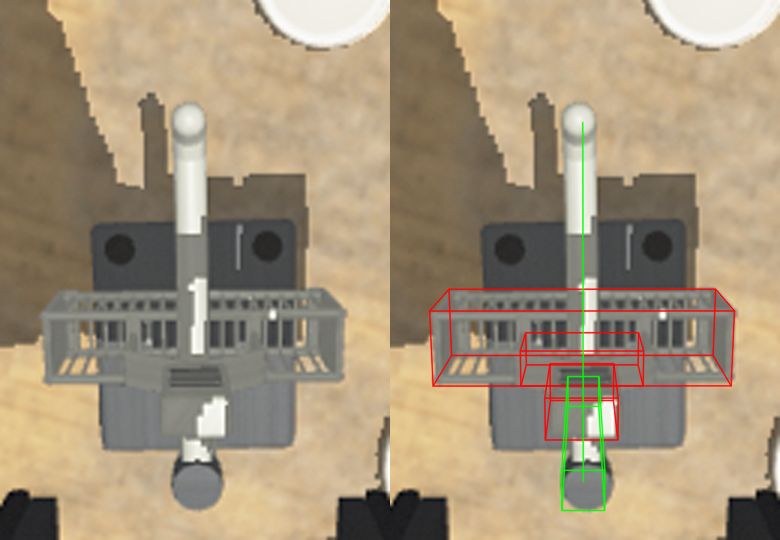

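>>> carry_out:
  plan:
    - {"fingers":-1,"dx":0.3,"dy":0.8,"dz":0,"rx":0,"ry":0,"rz":0.16}
    - {"fingers":-1,"dx":0.4,"dy":1,"dz":0,"rx":0,"ry":0,"rz":0}
    - {"fingers":-1,"dx":0.4,"dy":1,"dz":0,"rx":0,"ry":0,"rz":0}
    - {"fingers":-1,"dx":0.4,"dy":1,"dz":0,"rx":0,"ry":0,"rz":0}
    - {"fingers":-1,"dx":0.3,"dy":1,"dz":0,"rx":0,"ry":0,"rz":0}
    - {"fingers":-1,"dx":0.1,"dy":0.6,"dz":0,"rx":0,"ry":0,"rz":0}
    - {"fingers":-1,"dx":0,"dy":0,"dz":0,"rx":0,"ry":0,"rz":0}

```text
time_s: 14.22
tool_pos: [0.5106, 0.3283, 0.2519]
tool_rot: [-180.0, -0.1, -179.9]
force: [-0.1, -0.5, 0.2]
grip_width: 0.0869
```

```bash
python3 wr.py w8; python3 - <<'E'
from h import *
C["wrist"]=dict(np.load("wrist_last.npz"))
im=cv2.imread("pics/w8_raw.png")
u,v=proj("wrist",[.513,.3495,.08])[0].astype(int)
B=(u-55,v-45,u+55,v+45);print(B)
a=crop(im,*B,6);b=a.copy()
draw("wrist",b,carrier(.064),.513,.3500,np.radians(12),6,B[0],B[1],(0,0,255))
cv2.imwrite("pics/w8c.png",np.vstack([a])); cv2.imwrite("pics/w8d.png",b)
E
```

```text
14.225 [0.5106 0.3283 0.2519] [-1.7995e+02 -7.0000e-02 -1.7988e+02] [-0.09 -0.46  0.2 ] 0.08692369499106187
(np.int64(219), np.int64(134), np.int64(329), np.int64(224))
```

View pics/w8c.png

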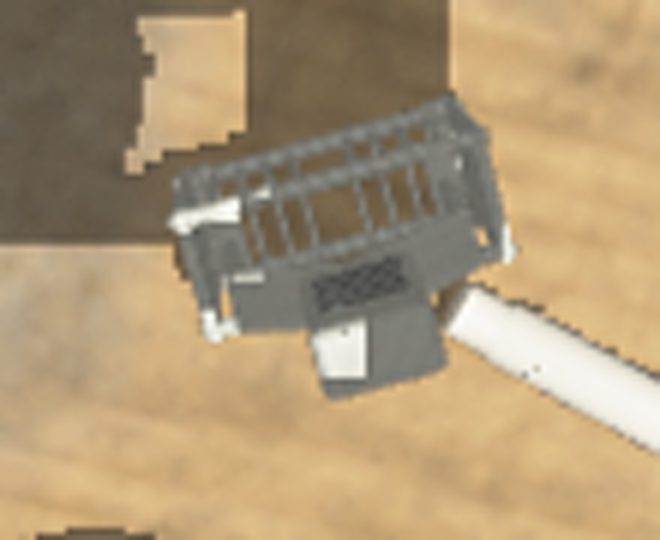

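View pics/w8d.png

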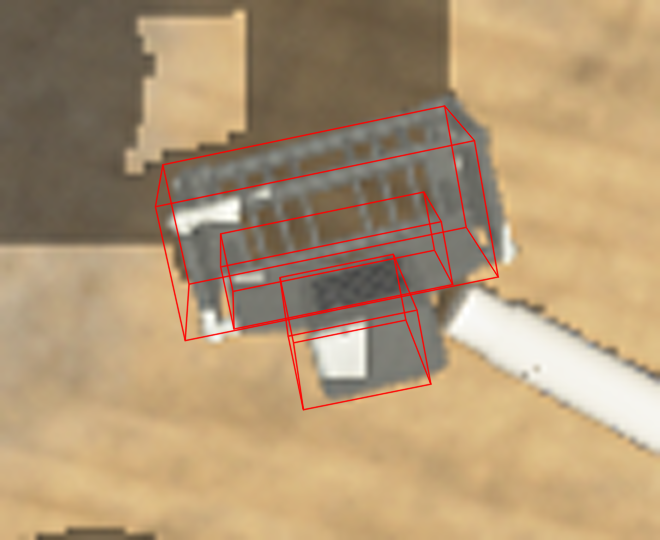

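```bash
python3 - <<'E'
from h import *
C["wrist"]=dict(np.load("wrist_last.npz"))
im=cv2.imread("pics/w8_raw.png")
B=(219,134,329,224)
b=crop(im,*B,6)
draw("wrist",b,carrier(.064),.511,.3525,np.radians(16),6,B[0],B[1],(0,0,255))
cv2.imwrite("pics/w8e.png",b)
E
```

```text
(no output)
```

View pics/w8e.png

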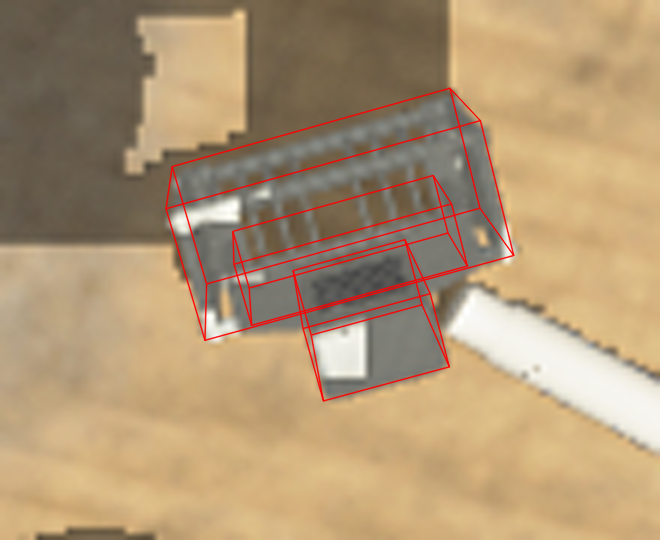

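Fits well. Descend on the narrow carrier's tab and close.

>>> carry_out:
  plan:
    - {"fingers":-1,"dx":0,"dy":0.82,"dz":0.3,"rx":0,"ry":0,"rz":0}
    - {"fingers":-1,"dx":0,"dy":0,"dz":0.8,"rx":0,"ry":0,"rz":-0.8}
    - {"fingers":-1,"dx":0,"dy":0,"dz":1,"rx":0,"ry":0,"rz":-0.8}
    - {"fingers":-1,"dx":0,"dy":0,"dz":1,"rx":0,"ry":0,"rz":0}
    - {"fingers":-1,"dx":0,"dy":0,"dz":1,"rx":0,"ry":0,"rz":0}
    - {"fingers":-1,"dx":0,"dy":0,"dz":0.83,"rx":0,"ry":0,"rz":0}
    - {"fingers":1,"dx":0,"dy":0,"dz":0,"rx":0,"ry":0,"rz":0}
    - {"fingers":1,"dx":0,"dy":0,"dz":0,"rx":0,"ry":0,"rz":0}
    - {"fingers":1,"dx":0,"dy":0,"dz":0,"rx":0,"ry":0,"rz":0}
  force: 30

```text
time_s: 15.4
tool_pos: [0.5123, 0.3525, 0.1065]
tool_rot: [179.9, 0.1, -164.0]
force: [0.0, 0.9, 0.1]
grip_width: 0.0647
```

```bash
python3 wr.py w9 N,0.511,0.3525,16
```

```text
15.4 [0.5123 0.3525 0.1065] [ 1.7994e+02  1.4000e-01 -1.6403e+02] [0.   0.89 0.14] 0.06474980287710187
```

View pics/w9.png

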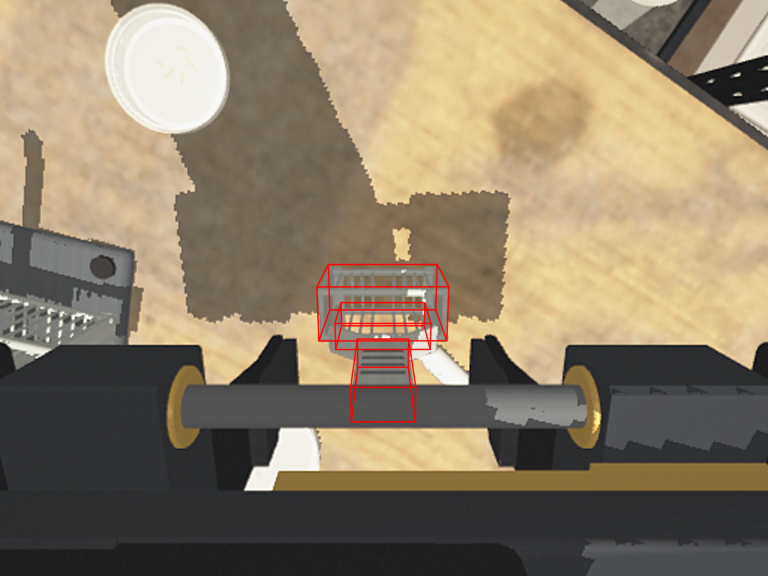

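>>> carry_out:
  plan:
    - {"fingers":1,"dx":0,"dy":0,"dz":0,"rx":0,"ry":0,"rz":0}
    - {"fingers":1,"dx":0,"dy":0,"dz":0,"rx":0,"ry":0,"rz":0}
    - {"fingers":1,"dx":0,"dy":0,"dz":0,"rx":0,"ry":0,"rz":0}
    - {"fingers":1,"dx":0,"dy":0,"dz":0,"rx":0,"ry":0,"rz":0}
    - {"fingers":1,"dx":0,"dy":0,"dz":0,"rx":0,"ry":0,"rz":0}
    - {"fingers":1,"dx":0,"dy":0,"dz":0,"rx":0,"ry":0,"rz":0}
    - {"fingers":1,"dx":0,"dy":0,"dz":0,"rx":0,"ry":0,"rz":0}
  force: 30

```text
time_s: 16.32
tool_pos: [0.5113, 0.352, 0.105]
tool_rot: [180.0, 0.0, -164.0]
force: [0.7, 0.2, -0.1]
grip_width: 0.0197
```

>>> carry_out:
  plan:
    - {"fingers":1,"dx":0,"dy":0,"dz":-0.4,"rx":0,"ry":0,"rz":0}
    - {"fingers":1,"dx":0,"dy":0,"dz":-0.8,"rx":0,"ry":0,"rz":0}
    - {"fingers":1,"dx":0,"dy":0,"dz":-1,"rx":0,"ry":0,"rz":0}
    - {"fingers":1,"dx":0,"dy":0,"dz":-1,"rx":0,"ry":0,"rz":0.6}
    - {"fingers":1,"dx":0,"dy":0,"dz":-1,"rx":0,"ry":0,"rz":0.6}
    - {"fingers":1,"dx":0,"dy":0,"dz":-0.6,"rx":0,"ry":0,"rz":0.4}
    - {"fingers":1,"dx":0.6,"dy":-0.4,"dz":0,"rx":0,"ry":0,"rz":0}
    - {"fingers":1,"dx":0.8,"dy":-0.8,"dz":0,"rx":0,"ry":0,"rz":0}
    - {"fingers":1,"dx":0.8,"dy":-1,"dz":0,"rx":0,"ry":0,"rz":0}
    - {"fingers":1,"dx":0.4,"dy":-1,"dz":0,"rx":0,"ry":0,"rz":0}
    - {"fingers":1,"dx":0.1,"dy":-1,"dz":0,"rx":0,"ry":0,"rz":0}
    - {"fingers":1,"dx":0,"dy":-1,"dz":0,"rx":0,"ry":0,"rz":0}

```text
time_s: 17.82
tool_pos: [0.4299, 0.1949, 0.2498]
tool_rot: [180.0, 0.0, 180.0]
force: [0.5, -0.8, -1.8]
grip_width: 0.0199
```

>>> carry_out:
  plan:
    - {"fingers":1,"dx":0,"dy":-0.7,"dz":0,"rx":0,"ry":0,"rz":0}
    - {"fingers":1,"dx":0,"dy":-0.42,"dz":0.3,"rx":0,"ry":0,"rz":0}
    - {"fingers":1,"dx":0,"dy":0,"dz":1,"rx":0,"ry":0,"rz":-0.16}
    - {"fingers":1,"dx":0,"dy":0,"dz":1,"rx":0,"ry":0,"rz":0}
    - {"fingers":1,"dx":0,"dy":0,"dz":0.6,"rx":0,"ry":0,"rz":0}
    - {"fingers":1,"dx":0,"dy":0,"dz":0,"rx":0,"ry":0,"rz":0}

```text
time_s: 18.58
tool_pos: [0.4289, 0.1622, 0.1601]
tool_rot: [-179.9, -0.2, -178.4]
force: [0.3, 0.0, -1.7]
grip_width: 0.0198
```

```bash
python3 look.py l10 N,0.430,0.1615,0.058,1.6 W,0.570,0.165,0.035,1.6; python3 wr.py w10
```

```text
18.675 [0.4305 0.1628 0.1622] [ 1.7999e+02  2.0000e-02 -1.7838e+02] [ 0.05 -0.33 -0.54] 0.019577099782756843
```

View pics/l10.png

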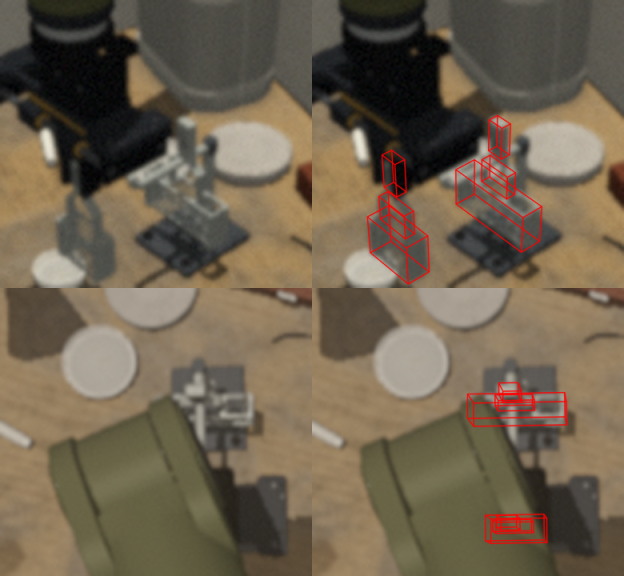

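View pics/w10.png

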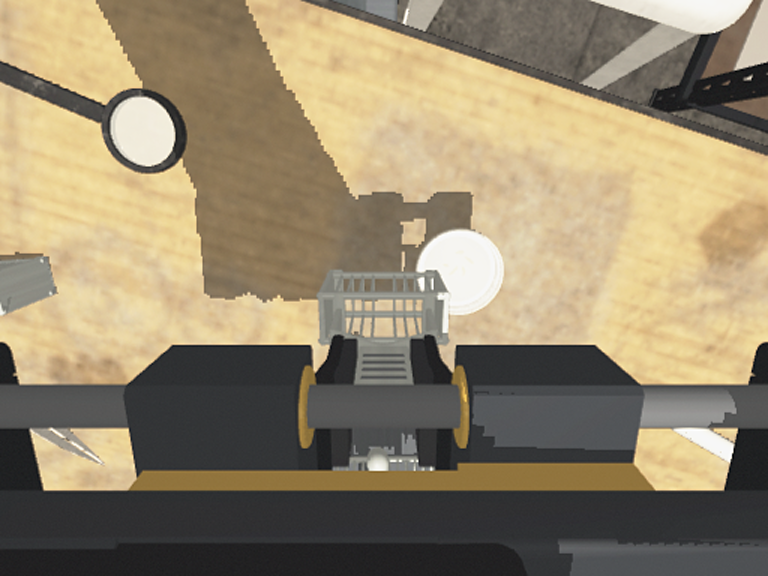

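>>> carry_out:
  plan:
    - {"fingers":1,"dx":-0.5,"dy":-0.04,"dz":0,"rx":0,"ry":0,"rz":0}
    - {"fingers":1,"dx":-0.7,"dy":0,"dz":0,"rx":0,"ry":0,"rz":0}
    - {"fingers":1,"dx":-0.7,"dy":0,"dz":0,"rx":0,"ry":0,"rz":0}
    - {"fingers":1,"dx":-0.7,"dy":0,"dz":0,"rx":0,"ry":0,"rz":0}
    - {"fingers":1,"dx":-0.55,"dy":0,"dz":0,"rx":0,"ry":0,"rz":0}
    - {"fingers":1,"dx":0,"dy":0,"dz":0,"rx":0,"ry":0,"rz":0}

```text
time_s: 19.48
tool_pos: [0.5262, 0.1634, 0.1621]
tool_rot: [-180.0, 0.0, -178.5]
force: [-0.1, 0.2, -0.9]
grip_width: 0.0196
```

```bash
python3 look.py l11 N,0.525,0.1645,0.057,1.6 W,0.570,0.165,0.035,1.6
```

```text
(no output)
```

View pics/l11.png

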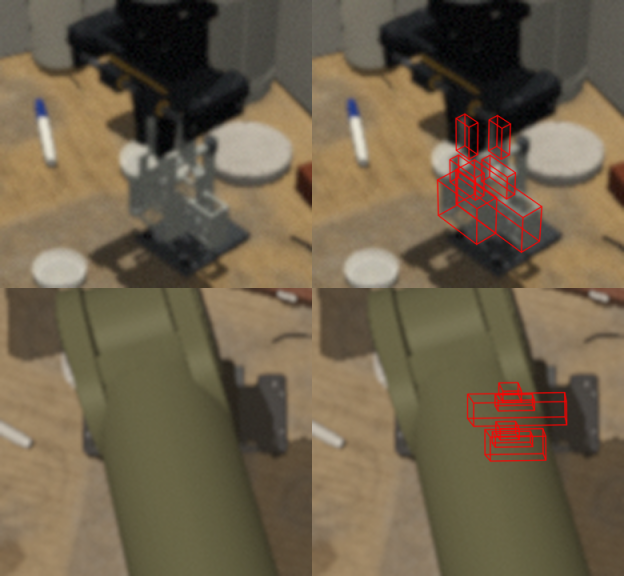

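>>> carry_out:
  plan:
    - {"fingers":1,"dx":0,"dy":0,"dz":0.2,"rx":0,"ry":0,"rz":0}
    - {"fingers":1,"dx":0,"dy":0,"dz":0.25,"rx":0,"ry":0,"rz":0}
    - {"fingers":1,"dx":0,"dy":0,"dz":0.15,"rx":0,"ry":0,"rz":0}
    - {"fingers":1,"dx":0,"dy":0,"dz":0.08,"rx":0,"ry":0,"rz":0}
    - {"fingers":1,"dx":0,"dy":0,"dz":0.05,"rx":0,"ry":0,"rz":0}
    - {"fingers":1,"dx":0,"dy":0,"dz":0,"rx":0,"ry":0,"rz":0}

```text
time_s: 20.32
tool_pos: [0.5249, 0.1634, 0.1404]
tool_rot: [-180.0, 0.0, -178.4]
force: [-1.0, -0.1, 0.8]
grip_width: 0.0201
```

>>> carry_out:
  plan:
    - {"fingers":-0.2,"dx":0,"dy":0,"dz":0,"rx":0,"ry":0,"rz":0}
    - {"fingers":-0.2,"dx":0,"dy":0,"dz":0,"rx":0,"ry":0,"rz":0}
    - {"fingers":-0.2,"dx":0,"dy":0,"dz":0,"rx":0,"ry":0,"rz":0}
    - {"fingers":-0.2,"dx":0,"dy":0,"dz":-0.3,"rx":0,"ry":0,"rz":0}
    - {"fingers":-0.2,"dx":0,"dy":0,"dz":-0.8,"rx":0,"ry":0,"rz":0}
    - {"fingers":-0.2,"dx":0,"dy":0,"dz":-1,"rx":0,"ry":0,"rz":0}
    - {"fingers":-0.2,"dx":0,"dy":0,"dz":-1,"rx":0,"ry":0,"rz":0}
    - {"fingers":-0.2,"dx":0,"dy":0,"dz":-0.8,"rx":0,"ry":0,"rz":0}
    - {"fingers":-0.2,"dx":0,"dy":0,"dz":0,"rx":0,"ry":0,"rz":0}
    - {"fingers":-0.2,"dx":0,"dy":0,"dz":0,"rx":0,"ry":0,"rz":0}

```text
time_s: 21.58
tool_pos: [0.5244, 0.1637, 0.2564]
tool_rot: [-180.0, -0.0, -178.4]
force: [-0.5, 0.6, 0.3]
grip_width: 0.0523
```

```bash
python3 look.py l12 N,0.525,0.1645,0.035,1.6 W,0.570,0.165,0.035,1.6; python3 wr.py w12; python3 - <<'E'
from h import *
C["wrist"]=dict(np.load("wrist_last.npz"))
im=cv2.imread("pics/w12_raw.png")
u,v=proj("wrist",[.55,.165,.13])[0].astype(int);B=(max(u-65,0),max(v-80,0),u+65,v+80)
a=crop(im,*B,3);b=a.copy()
for k,w,x,y in(("W",.11,.57,.165),("N",.064,.525,.1645)):
    draw("wrist",b,[(p+[0,0,.035],q+[0,0,.035]) for p,q in carrier(w)],x,y,np.radians(1.6),3,B[0],B[1],(0,0,255))
draw("wrist",b,stand(),.6065,.1664,np.radians(1.6),3,B[0],B[1],(0,255,0))
cv2.imwrite("pics/w12d.png",np.hstack([a,b]))
E
```

```text
21.675 [0.5241 0.1636 0.2558] [-1.7996e+02 -1.1000e-01 -1.7841e+02] [ 0.23  0.11 -0.29] 0.05177250363217926
```

View pics/l12.png

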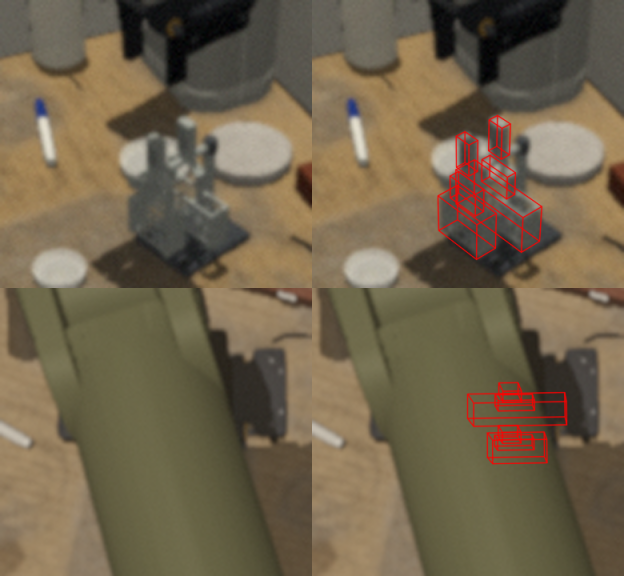

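View pics/w12d.png

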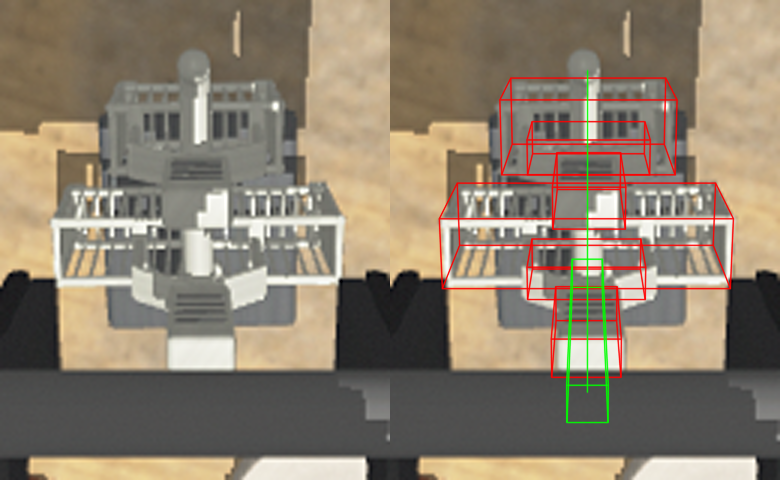

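```bash
python3 - <<'E'
from cell import sensors,imaging,ticket
import cv2,numpy as np
s=imaging.read_camera("scene")["color"][:,:,::-1]
a=cv2.imread("pics/scene0.png")[205:280,270:325];b=s[205:280,270:325]
r=cv2.matchTemplate(s[195:290,260:335],a,cv2.TM_CCOEFF_NORMED)
print("loaded match",cv2.minMaxLoc(r)[1:],"(expect shift 10,10)")
o=sensors.get_obs();print(o["time_s"],o["force"].round(2) if hasattr(o["force"],"round") else o["force"])
print(ticket.sign_off())
E
```

```text
loaded match (0.9140633940696716, (0, 0), (10, 10)) (expect shift 10,10)
21.775 [-0.21 -0.04 -0.23]
the job is handed in; nothing more can be done
None
```

I hung the wide carrier on the larger stand's hook and let go of it. Then I hung the narrow one right in front of it, let go, and raised the gripper clear. The job was handed in at about 21.8 s; no verdict was reported.

My last checks, from scene and wrist camera overlays:
- **Wide carrier:** about 37 mm in front of the post's axis, hanging upright and square.
- **Narrow carrier:** about 82 mm in front of the post's axis and 45 mm from the wide one, also upright and square.
- **Centring and height:** both tabs are within a few millimetres of the arm's line. They sit about 28 mm above the arm's axis.
- **Loaded carrier:** the scene image shows zero pixel shift from the start, so it has not moved.
- **Robot:** the force on the tool was about 0 N, and the fingers are about 8 cm above the tabs.

No check failed. The two fixed cameras differed by about 2 mm, which is within their calibration.

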